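Walk a die block round square to the bench fence

TASK

The heavy aluminium die block lies askew on the bench: walk it round with your fingertips, a push at one corner and then at another, until, still clear of the dark steel fence, one of its long blue sides squarely faces it; then push it gently up until that side lies flush along the fence, the whole block between the two yellow marks, and leave it there untouched. Only push it along the bench: do not lift, tip, pinch or knock it, and do not let a corner run into the fence before the block is nearly square to it. Leave everything else on the bench where it stands.

Things in the scene. Friction and masses are not known exactly. Their poses are not given: they have to be found in the camera images.
- block: cast aluminium die block, 88 (its x) by 120 (its y) by 34 tall, 0.68 to 1.0 kg, lying flat and sliding with friction; origin at the centre of its underside, z up. Its two 120 mm long sides, at x = +44 and x = -44, are blue; either may go to the fence. Dark plate and four black holes on top
- block_a1 (a point): upright corner edge of the block at its +x, +y corner, half-way up (17 mm above the underside)
- block_a2 (a point): upright corner edge of the block at its +x, -y corner, half-way up (17 mm above the underside)
- block_b1 (a point): upright corner edge of the block at its -x, +y corner, half-way up (17 mm above the underside)
- block_b2 (a point): upright corner edge of the block at its -x, -y corner, half-way up (17 mm above the underside)
- block_center (a point): centre of the block, half-way up (17 mm above its underside)
- fence: straight dark steel fence bolted to the bench, 300 long (its y), 26 thick, 40 tall. Origin in the middle of the foot of its working face; that face is the plane x = 0 of this frame, the bar lies at x = 0 to 26 mm with bolted feet behind it to x = 71 mm, and the block lies on the -x side. Two yellow bands, 10 wide, cross it with their inner edges at y = +100 and y = -100 mm
- pin_left: steel dowel pin, upright, diameter 22, 55 tall (mm); origin at its underside; not to be moved
- pin_right: steel dowel pin, upright, diameter 22, 55 tall (mm); origin at its underside; not to be moved
- tape: roll of yellow tape lying flat, outer diameter 90, 25 tall (mm); origin at its underside; not to be moved
- driver: screwdriver, 200 long, red handle, lying flat (mm); origin at its underside; not to be moved
- bottle: white bottle with a red cap, diameter 60, 140 tall (mm); origin at its underside; not to be moved
- jar: glass jar with a steel cap, diameter 64, 80 tall (mm); origin at its underside; not to be moved
Mind the look-alikes: they are no part of the job. Of the things that look like the block, take the one that is nearest to the robot's base at the start.

How it is judged:
By the outcome, as a careful person would: the job done as asked, in the order asked, and still so for the second after the job is handed in, with the robot touching nothing.
It also fails if it takes over 58 s, if anything falls off the work surface, if the arm or the gripper's body presses on something with over 40 N, if the wrist force passes 120 N, or if a joint passes its speed limit or range.

ROBOT

A 6-joint arm with a two-finger parallel gripper is mounted at the origin on the work surface. World frame = base frame: x ahead of the robot, y to its left, z up, the work surface at z = 0. Lengths are in mm, angles in rad, forces in N, time in s.
With the tool pointing down it reaches from about 275 to 750 mm from the base axis. Payload 10.2 kg.
Tool frame: the origin (TCP) lies between the finger pads; the fingertips stand 17 mm ahead of it and the grasp point (between the pads) lies 2 mm behind it; z points along the fingers, y is the line along which they close (so a half turn about z gives the same grasp; the last joint's range is limited). The gripper opens to 85 mm and grips with 20 to 120 N. Pads are 22 mm wide; open, the fingers measure 114 mm over their backs; the gripper's body (76 mm by 85 mm) begins 54 mm behind the grasp point. The pads swing forward as they close: fully open they stand 13 mm farther back than shut.
Start: joints at [-1.491, 0.313, 1.498, -0, 1.331, -0.223], TCP at [156.539, -501.126, 248.294] pointing down, gripper open.
Joint ranges: [-2.94, 2.94], [-0.97, 2.17], [0.19, 2.56], [-1.23, 4.37], [0.02, 3.11], [-2.88, 2.88]. Speed limits (rad/s): [2.39, 2.39, 3.01, 3.14, 3.14, 3.14].

INTERFACE

Orientations are given as a unit quaternion [w, x, y, z].
In Python, from rig import * gives the robot as it stands.
- The arm moves only by the tool step_arm, never from a script. Its argument "commands" is text: rows parted by semicolons, each of 7 numbers parted by spaces: the opening, from 0 (shut) to 1 (fully open), then the shift along the tool's x, y, z in cm, then the turn, a rotation vector about the tool's x, y, z in rad. In form: hand x y z rx ry rz; .... A call has 1 to 20 rows; each row is the pose to reach, as a shift and turn from the pose commanded when the call began, along the tool's axes at that moment; what a row does not reach only later rows make up. A row lasts 1/12 s, in which the tool goes at most 41.7 mm and 7.16 degrees, less where a joint would pass 70% of its speed; a pose out of reach is approached as far as the arm can. A call with a gripper value outside its range is refused whole. The fingers move at their own pace and stop on an object; "newtons" is the grip in N (left out, the last holds). Time passes only in rows, so rows that repeat a pose let the fingers close. It gives the time, the measured TCP pose, the force, the opening and the grip force at its end, in the units of the state.
- sense(): the state, without advancing time (a new reading comes with each control period).
- capture(name): name is "scene" or "top" or "wrist"; returns the picture (420x560x3 uint8, red, green, blue); there is no depth.
- camera_model(name): a dict with "mtx" (3x3 intrinsics, pixels), "eye" and "rotation" of the camera in the world. Camera axes: x right, y down, z forward; pixel columns grow to the right and rows downward; lengths in mm; the calibration is good to about 2 mm. A picture is of the moment at which its call begins: read the wrist's pose just before it. camera_model takes no time and is no camera call; for the wrist camera it gives the pose at the moment of the call.
- finish_job(): hands the job in; it is judged then, once.
Trained networks look in the newest picture that a camera, given by its name, has taken for a name from the list of things; names that differ only in an ending like _2 or _b are one class to them, and where a whole thing is asked for, a point or a joint stands for the part that bears it (a point fixed in the world has none). Each returns a list of dicts, best first, with "score" (0 to 1); they miss things now and then, are a little off and sometimes report something else, mostly with a low value. They report only what shows in the picture. A call takes as long as a camera call. They do not tell look-alikes from the thing itself.
- search_frame(camera, label): "rect" ([centre column, centre row, width, height] in pixels, round what is visible of it).
- trace(camera, label): "mask" (420x560 bool, what is visible of it) and "rect" ([centre column, centre row, width, height] in pixels, round what is visible of it).
- spot_point(camera, label): "xy" ([column, row] in pixels: a listed point, or the origin of a listed thing).
The state is a dict: "time_s": time; "joints": joint angles; "dq": joint speeds; "tau": joint torques, N m; "eef_pos": TCP position; "ee_rot": TCP orientation; "force": force on the tool from outside, world axes, zero at the start; "wrist_torque": the same for the moment, N m; "grip_width": opening from 0.0 (shut) to 1.0 (fully open); "grip_force": force on a finger pad.
Only numpy, scipy, OpenCV 4.12 (cv2) and the standard library are available. Lean on these libraries where they do the work, as an engineer would, in place of code of your own. Each camera call takes 0.05 s, during which the arm holds its last target. There are 200 camera calls.

## Working session

There is one attempt and no reset: what is moved stays moved. The work goes in short steps, Python scripts to look and compute and a tool call to move; the robot and the scene stay as the last step left them, time stands still between calls to the robot, and variables do not carry over. Pictures are saved under pics/ and viewed, at most 10 in all, crops included, and the job is handed in when it is done.

Besides the shell and the picture viewer there is one more tool, called after "Call:" as name(argument=value, ...) on one line, values as JSON. step_arm: Moves the arm, as the interface text tells. Its arguments: {"type":"object","properties":{"commands":{"type":"string"},"newtons":{"type":"number"}},"required":["commands"]}

```bash
mkdir -p pics
cat > h.py <<'E'
from rig import *
import numpy as np, cv2
def save(n,im): cv2.imwrite(f'pics/{n}.png',cv2.cvtColor(im,cv2.COLOR_RGB2BGR))
def ray(cam,px,z,m=None):
    m=m or camera_model(cam); R=np.array(m['rotation']); e=np.array(m['eye']); K=np.array(m['mtx'])
    d=R@np.linalg.solve(K,[px[0],px[1],1.]); return (e+d*(z-e[2])/d[2])[:2]
def proj(cam,p,m=None):
    m=m or camera_model(cam); R=np.array(m['rotation']); e=np.array(m['eye']); K=np.array(m['mtx'])
    q=K@(R.T@(np.array(p,float)-e)); return q[:2]/q[2]
E
python3 - <<'E'
from h import *
np.set_printoptions(precision=1,suppress=True)
s=sense(); print(s['time_s'],s['eef_pos'],s['ee_rot'],s['force'],s['grip_width'])
im=capture('top'); im2=capture('scene')
save('a',np.vstack([cv2.resize(im,(400,300)),cv2.resize(im2,(400,300))])); save('top0',im)
m=camera_model('top'); print(m)
for l in ['block','fence','pin_left','tape','driver','bottle','jar']:
    for r in search_frame('top',l)[:4]: print(l,r['score'],np.array(r['rect']),ray('top',r['rect'][:2],17))
for l in ['block_a1','block_a2','block_b1','block_b2','block_center','fence']:
    for r in spot_point('top',l)[:3]: print(l,r['score'],np.array(r['xy']),ray('top',r['xy'],0 if l=='fence' else 17))
E
```

```text
0.0 [ 156.5 -500.9  247.7] [-0.   1.   0.2  0. ] [-0.2  0.2  1.2] 1.000809841331439
{'mtx': array([[471.5,   0. , 283.2],
       [  0. , 471.5, 210. ],
       [  0. ,   0. ,   1. ]]), 'eye': array([ 404.9,   33.4, 1508.5]), 'rotation': array([ 0. , -0.7,  0.7, -0.1])}Traceback (most recent call last):
  File "<stdin>", line 8, in <module>
  File "h.py", line 6, in ray
    d=R@np.linalg.solve(K,[px[0],px[1],1.]); return (e+d*(z-e[2])/d[2])[:2]
      ~^~~~~~~~~~~~~~~~~~~~~~~~~~~~~~~~~~~~
ValueError: matmul: Input operand 1 has a mismatch in its core dimension 0, with gufunc signature (n?,k),(k,m?)->(n?,m?) (size 3 is different from 4)
```

View pics/a.png

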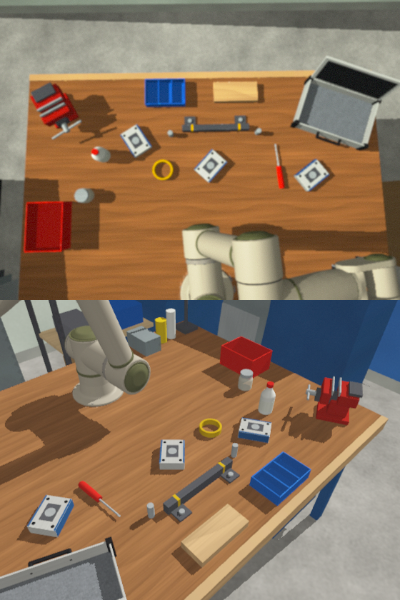

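View pics/top0.png

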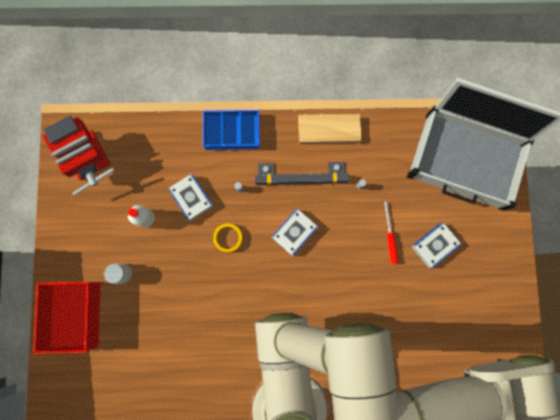

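The top picture shows three look-alike blocks, at (190,197), (295,232) and (437,245). The base is at about (290,400), so (295,232) is nearest. The fence is at about (300,180), with pins at (238,187) and (361,184) and tape at (228,238). The model's rotation is a quaternion, so I'll fix the helper.

```bash
cat > h.py <<'E'
from rig import *
import numpy as np, cv2
from scipy.spatial.transform import Rotation
np.set_printoptions(precision=3,suppress=True)
def save(n,im): cv2.imwrite(f'pics/{n}.png',cv2.cvtColor(im,cv2.COLOR_RGB2BGR))
def Q(q): return Rotation.from_quat(np.roll(q,-1)).as_matrix()
def ray(cam,px,z,m=None):
    m=m or camera_model(cam); R=Q(m['rotation']); e=np.array(m['eye'])
    d=R@np.linalg.solve(m['mtx'],[px[0],px[1],1.]); return (e+d*(z-e[2])/d[2])[:2]
def proj(cam,p,m=None):
    m=m or camera_model(cam); q=m['mtx']@(Q(m['rotation']).T@(np.array(p,float)-m['eye'])); return q[:2]/q[2]
E
python3 - <<'E'
from h import *
im=capture('top')
for l in ['block','fence','pin_left','tape','driver','bottle','jar']:
    for r in search_frame('top',l)[:4]: print(l,r['score'],np.array(r['rect']),ray('top',r['rect'][:2],17))
for l in ['block_a1','block_a2','block_b1','block_b2','block_center','fence']:
    for r in spot_point('top',l)[:3]: print(l,r['score'],np.array(r['xy']),ray('top',r['xy'],0 if l=='fence' else 17))
save('crop',cv2.resize(im[150:270,220:380],(800,600),interpolation=cv2.INTER_CUBIC))
s=sense();print(Q(s['ee_rot'])); m=camera_model('wrist'); print(m['eye']-s['eef_pos'],Q(s['ee_rot']).T@Q(m['rotation']),Q(s['ee_rot']).T@(m['eye']-s['eef_pos']),m['mtx'])
E
```

```text
block 0.82 [435.4 247.7  44.9  40.8] [ 482.046 -473.763]
block 0.67 [193.8 198.4  41.5  47.7] [655.029 291.575]
block 0.56 [294.6 235.1  42.2  44. ] [531.066 -27.747]
fence 0.67 [302.7 174.8  95.   24.9] [725.653 -58.72 ]
pin_left 0.5 [238.2 191.1   7.3   8.9] [676.078 149.703]
tape 0.64 [227.1 235.8  27.1  28.6] [533.126 185.945]
tape 0.2 [118.4 276.   27.8  21.2] [414.344 524.734]
driver 0.83 [394.  247.7  11.3  30.2] [ 484.739 -341.918]
bottle 0.66 [141.4 216.4  32.   24. ] [600.266 457.112]
jar 0.7 [118.4 274.7  23.6  18.8] [418.361 524.841]
block_a1 0.98 [274. 237.] [526.343  37.674]
block_a1 0.93 [295.6 206.9] [621.362 -33.172]
block_a1 0.92 [192.8 171.8] [741.914 295.2  ]
block_a2 0.98 [274. 237.] [526.343  37.674]
block_a2 0.93 [295.6 206.9] [621.362 -33.172]
block_a2 0.92 [192.8 171.8] [741.914 295.2  ]
block_b1 0.88 [413.8 247.5] [ 484.085 -404.97 ]
block_b1 0.84 [292.1 257.1] [461.77  -18.156]
block_b1 0.68 [442.4 219. ] [ 573.232 -502.336]
block_b2 0.88 [413.8 247.5] [ 484.085 -404.97 ]
block_b2 0.84 [292.1 257.1] [461.77  -18.156]
block_b2 0.68 [442.4 219. ] [ 573.232 -502.336]
block_center 0.98 [431.1 246.7] [ 485.492 -460.259]
block_center 0.81 [187.9 193.9] [669.974 310.466]
block_center 0.71 [293.9 230.5] [545.748 -25.884]
fence 0.79 [299.3 184.3] [697.955 -47.838]
[[ 0.955  0.298 -0.   ]
 [ 0.298 -0.955  0.   ]
 [-0.    -0.    -1.   ]]
[ 81.612  26.356 125.456] [[-0.    -0.946 -0.325]
 [ 1.    -0.     0.   ]
 [-0.    -0.325  0.946]] [  85.757   -0.827 -125.458] [[339.006   0.    279.917]
 [  0.    339.006 207.786]
 [  0.      0.      1.   ]]
```

View pics/crop.png

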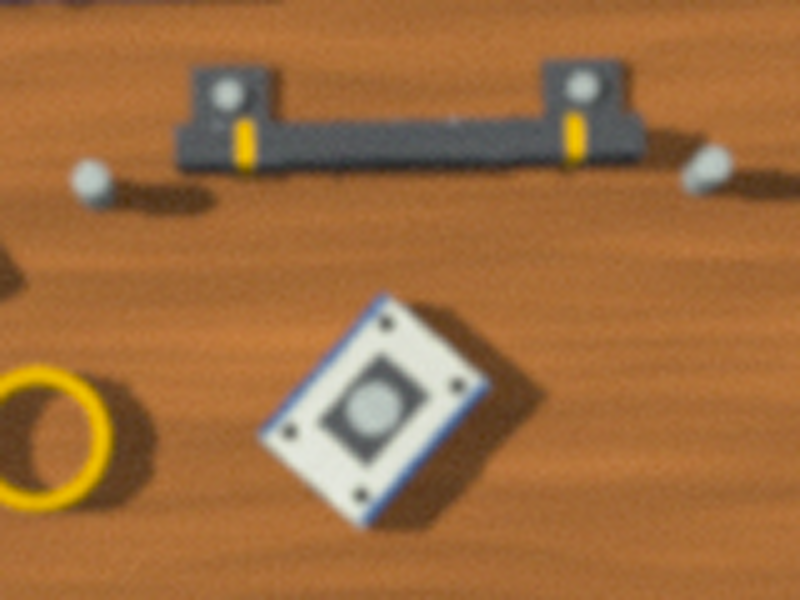

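The nearest block's centre is at (294,231), with corners at about (297,209), (272,237), (292,255) and (318,226). It needs about 48° clockwise, and the gap to the fence is about 80 mm. I'll choose (295,232) and go above it for a close look.

Call:
step_arm(commands="0 6 -3 -1 0 0 0.03;0 10 -5 -2 0 0 0.06;0 14 -7 -3 0 0 0.1;0 18 -9 -3 0 0 0.13;0 22 -11.5 -3 0 0 0.16;0 26 -13.5 -3 0 0 0.2;0 30 -15.6 -3 0 0 0.23;0 34 -17.7 -3 0 0 0.26;0 38 -20 -3 0 0 0.3;0 42 -22 -3 0 0 0.3;0 46 -24 -3 0 0 0.3;0 50 -26 -3 0 0 0.3;0 54 -28 -3 0 0 0.3;0 56 -29 -3 0 0 0.3;0 58 -30 -3 0 0 0.3;0 58 -30 -3 0 0 0.3;0 58 -30 -3 0 0 0.3")

```text
time_s: 2.27
eef_pos: [623.0, -37.7, 277.1]
ee_rot: [-0.001, 1.0, 0.004, -0.0]
force: [-1.3, -0.2, -0.7]
grip_width: 0.003
grip_force: 0.0
```

Run:
```python
from h import *
s=sense(); print(s['time_s'],s['eef_pos'],s['joints'],Q(s['ee_rot'])[:,0],s['force'])
m=camera_model('wrist'); im=capture('wrist'); save('w1',im)
for l in ['block_a1','block_b1','block_center','fence','block']:
    for r in spot_point('wrist',l)[:4]: print(l,r['score'],np.array(r['xy']),ray('wrist',r['xy'],0 if l=='fence' else 17,m))
```

```text
2.2667 [623.038 -37.664 277.088] [-0.248  0.524  1.116  0.001  1.503  1.315] [ 1.     0.007 -0.   ] [-1.314 -0.15  -0.665]
block_a1 0.78 [213.7 240.3] [532.279  45.64 ]
block_a1 0.78 [279.8 171.7] [619.991 -35.97 ]
block_a1 0.74 [293.6  99.7] [699.713 -50.347]
block_a1 0.65 [ 41.6 158.6] [633.224 237.249]
block_b1 0.58 [334.1 221.3] [ 558.797 -102.625]
block_b1 0.55 [264.3 283.7] [470.898 -16.849]
block_center 0.8 [270.8 230.6] [545.909 -25.425]
fence 0.86 [292.3  98.8] [700.284 -49.494]
block 0.84 [271.6 230.8] [545.65 -26.41]
block 0.71 [122.1 107.1] [690.629 136.723]
```

View pics/w1.png

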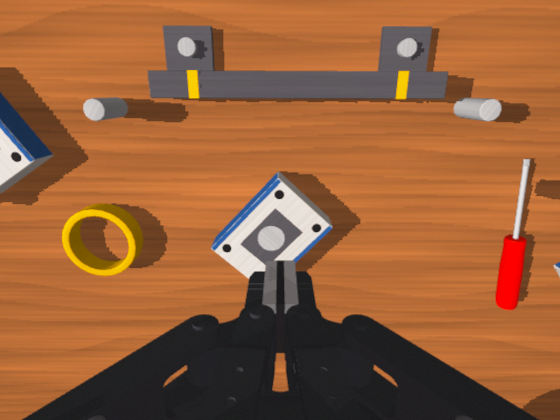

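The wrist view gives block corners L (532,46), T (620,-36), R (559,-103) and B (471,-17), and the fence origin at about (700,-50), practically parallel to world y. First push goes on the short side near corner L, so I'll come down to the left of it.

Call:
step_arm(commands="0 -3 -2.7 3 0 0 0;0 -6 -5.5 6 0 0 0;0 -9 -8.2 9 0 0 0;0 -11 -10 11 0 0 0;0 -12 -11 13 0 0 0;0 -12 -11 16 0 0 0;0 -12 -11 19 0 0 0;0 -12 -11 21.5 0 0 0;0 -12 -11 23.5 0 0 0;0 -12 -11 24.6 0 0 0;0 -12 -11 25 0 0 0;0 -12 -11 25 0 0 0;0 -12 -11 25 0 0 0")

```text
time_s: 3.65
eef_pos: [501.0, 67.5, 29.4]
ee_rot: [0.0, 1.0, 0.001, 0.001]
force: [0.4, 0.4, 0.0]
grip_width: 0.003
grip_force: 0.0
```

Call:
step_arm(commands="0 0.2 -0.1 0 0 0 0;0 0.4 0 0 0 0 0;0 0.6 0.2 0 0 0 0;0 0.8 0.4 0 0 0 0;0 1 0.65 0 0 0 0;0 1.15 0.9 0 0 0 0;0 1.3 1.15 0 0 0 0;0 1.5 1.4 0 0 0 0;0 1.65 1.65 0 0 0 0;0 1.8 1.9 0 0 0 0;0 2 2.15 0 0 0 0;0 2.15 2.4 0 0 0 0;0 2.3 2.65 0 0 0 0;0 2.5 2.9 0 0 0 0;0 2.65 3.15 0 0 0 0;0 2.8 3.4 0 0 0 0;0 3 3.65 0 0 0 0;0 3.15 3.9 0 0 0 0;0 3.3 4.1 0 0 0 0;0 3.3 4.1 0 0 0 0")

```text
time_s: 5.32
eef_pos: [533.5, 27.0, 28.2]
ee_rot: [-0.0, 1.0, 0.001, -0.0]
force: [-0.7, 3.2, 0.4]
grip_width: -0.002
grip_force: 1.4
```

```bash
cat >> h.py <<'E'
def look(extra=()):
    s=sense(); print('t',s['time_s'],'tcp',s['eef_pos'],'F',s['force'])
    for cam in ('top','wrist'):
        m=camera_model(cam); im=capture(cam); print(cam)
        for l in ['block_a1','block_b1','block_center','fence']+list(extra):
            for r in spot_point(cam,l)[:5]:
                p=ray(cam,r['xy'],0 if l=='fence' else 17,m)
                if abs(p[1]+40)<170 and r['score']>.3: print(l,round(r['score'],2),p)
    return im
E
python3 -c "
from h import *
look()"
```

```text
t 5.3167 tcp [533.471  27.017  28.219] F [-0.673  3.182  0.4  ]
top
block_a1 0.58 [625.465 -72.354]
block_b1 0.9 [477.331 -40.953]
block_b1 0.85 [ 545.063 -124.495]
block_center 0.92 [546.811 -52.616]
fence 0.72 [696.847 -54.002]
wrist
block_a1 0.9 [626.324 -70.27 ]
block_a1 0.73 [548.071  19.317]
block_center 0.64 [553.619 -53.493]
```

Friction pulled the force line through the centre, so the block mostly slid (about 6° of turn). I'll push corner B next, on the blue side toward +y, where the lever is long.

Call:
step_arm(commands="0 -1 -1.5 0 0 0 0;0 -2 -2.5 -2 0 0 0;0 -4 -2 -5 0 0 0;0 -6 0 -5.5 0 0 0;0 -7.5 3 -5.5 0 0 0;0 -7.5 6.5 -5.5 0 0 0;0 -7.2 10 -5 0 0 0;0 -7 10.3 -3 0 0 0;0 -7 10.3 -1 0 0 0;0 -7 10.3 0 0 0 0;0 -7 10.3 0 0 0 0;0 -7 10.3 0 0 0 0")

```text
time_s: 6.82
eef_pos: [463.9, -76.1, 28.5]
ee_rot: [0.0, 1.0, 0.002, -0.0]
force: [-0.1, -0.5, 0.5]
grip_width: -0.002
grip_force: 0.0
```

```bash
python3 -c "
from h import *
im=look()"
```

```text
t 6.8167 tcp [463.854 -76.14   28.475] F [-0.14  -0.531  0.481]
top
block_a1 0.72 [538.51   10.484]
block_b1 0.92 [479.663 -34.694]
block_center 0.61 [545.453 -56.714]
fence 0.63 [700.438 -57.033]
wrist
block_a1 0.6 [547.992  19.58 ]
block_b1 0.94 [ 559.839 -127.634]
block_b1 0.89 [479.524 -36.854]
block_center 0.69 [554.489 -53.5  ]
```

Call:
step_arm(commands="0 0.2 -0.4 0 0 0 0;0 0.4 -0.8 0 0 0 0;0 0.6 -1.1 0 0 0 0;0 0.8 -1.4 0 0 0 0;0 0.95 -1.65 0 0 0 0;0 1.1 -1.9 0 0 0 0;0 1.25 -2.15 0 0 0 0;0 1.4 -2.4 0 0 0 0;0 1.55 -2.65 0 0 0 0;0 1.7 -2.9 0 0 0 0;0 1.9 -3.15 0 0 0 0;0 2.1 -3.4 0 0 0 0;0 2.3 -3.6 0 0 0 0;0 2.5 -3.85 0 0 0 0;0 2.75 -4.1 0 0 0 0;0 2.95 -4.3 0 0 0 0;0 3.2 -4.5 0 0 0 0;0 3.4 -4.7 0 0 0 0;0 3.4 -4.7 0 0 0 0")

```text
time_s: 8.9
eef_pos: [498.2, -28.8, 28.3]
ee_rot: [-0.0, 1.0, 0.001, 0.0]
force: [-1.5, 0.3, -0.0]
grip_width: 0.001
grip_force: 0.3
```

```bash
python3 -c "
from h import *
im=look()"
```

```text
t 8.9 tcp [498.21  -28.82   28.311] F [-1.475  0.278 -0.041]
top
block_a1 0.9 [592.406  19.55 ]
block_a1 0.62 [630.362 -87.245]
block_b1 0.59 [ 544.138 -122.872]
block_center 0.67 [565.865 -58.545]
fence 0.88 [699.593 -48.859]
wrist
block_a1 0.66 [587.727  22.763]
block_a1 0.61 [ 548.969 -121.259]
block_b1 0.82 [506.161  -8.052]
block_b1 0.63 [ 549.012 -121.208]
block_center 0.59 [569.075 -47.734]
```

Call:
step_arm(commands="0 0.15 -0.07 0 0 0 0;0 0.35 -0.15 0 0 0 0;0 0.6 -0.26 0 0 0 0;0 0.8 -0.35 0 0 0 0;0 1 -0.42 0 0 0 0;0 1.2 -0.49 0 0 0 0;0 1.4 -0.55 0 0 0 0;0 1.62 -0.62 0 0 0 0;0 1.85 -0.66 0 0 0 0;0 2.05 -0.7 0 0 0 0;0 2.25 -0.74 0 0 0 0;0 2.45 -0.77 0 0 0 0;0 2.45 -0.77 0 0 0 0")

```text
time_s: 10.48
eef_pos: [521.6, -20.9, 28.0]
ee_rot: [-0.0, 1.0, 0.002, -0.001]
force: [-3.1, 1.3, 1.2]
grip_width: -0.001
grip_force: 1.6
```

```bash
python3 -c "
from h import *
im=look()"
```

```text
t 10.4833 tcp [521.615 -20.873  27.989] F [-3.069  1.333  1.201]
top
block_a1 0.73 [613.115   8.27 ]
block_b1 0.56 [ 548.187 -111.857]
block_center 0.82 [579.928 -60.526]
block_center 0.71 [573.076 -50.135]
fence 0.56 [699.449 -56.68 ]
wrist
block_a1 0.56 [619.517  14.283]
block_b1 0.82 [ 552.247 -117.623]
block_b1 0.55 [530.978   0.844]
block_center 0.56 [585.042 -50.519]
block_center 0.47 [ 551.733 -117.779]
fence 0.56 [521.585   3.557]
```

Call:
step_arm(commands="0 0.15 -0.02 0 0 0 0;0 0.35 -0.03 0 0 0 0;0 0.55 -0.05 0 0 0 0;0 0.75 -0.06 0 0 0 0;0 0.95 -0.07 0 0 0 0;0 1.15 -0.08 0 0 0 0;0 1.3 -0.09 0 0 0 0;0 1.3 -0.1 0 0 0 0;0 0.5 -0.1 0 0 0 0;0 -1 0 0 0 0 0;0 -2 0 -2 0 0 0;0 -3 1 -6 0 0 0;0 -1 2 -10 0 0 0;0 2 2 -14 0 0 0;0 5 2 -18 0 0 0;0 8 2 -22 0 0 0;0 9 2 -25 0 0 0;0 9 2 -25 0 0 0;0 9 2 -25 0 0 0")

```text
time_s: 12.57
eef_pos: [614.4, -41.7, 282.8]
ee_rot: [0.001, 1.0, 0.001, 0.005]
force: [-0.6, 0.2, 0.1]
grip_width: -0.0
grip_force: 0.0
```

Run:
```python
from h import *
im=look(['block_a2','block_b2']); save('w2',im); print(sense()['joints'],Q(sense()['ee_rot'])[:,0])
```

```text
t 12.5667 tcp [614.406 -41.682 282.81 ] F [-0.607  0.203  0.06 ]
top
block_a1 0.71 [624.674   4.827]
block_a1 0.65 [ 641.656 -107.492]
block_b1 0.93 [ 551.165 -122.788]
block_center 0.96 [593.472 -58.024]
fence 0.53 [590.396 -60.215]
block_a2 0.71 [624.674   4.827]
block_a2 0.65 [ 641.656 -107.492]
block_b2 0.93 [ 551.165 -122.788]
wrist
block_a1 0.74 [ 645.182 -113.246]
block_a1 0.64 [636.801   6.51 ]
block_b1 0.89 [ 555.476 -118.996]
block_center 0.68 [596.776 -54.034]
fence 0.77 [700.454 -53.582]
block_a2 0.74 [ 645.182 -113.246]
block_a2 0.64 [636.801   6.51 ]
block_b2 0.89 [ 555.476 -118.996]
[-0.258  0.497  1.153 -0.     1.491  1.31 ] [ 1.     0.003 -0.   ]
```

View pics/w2.png

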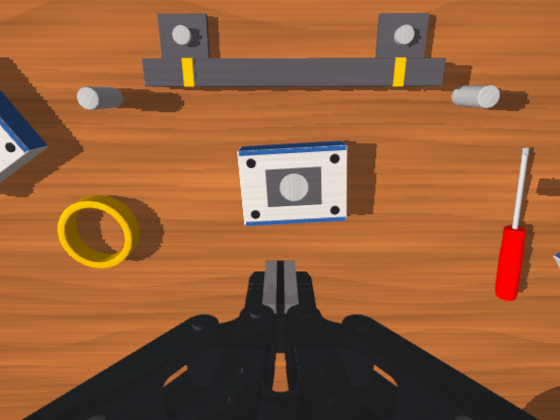

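The block is now about 4° off square and still about 55 mm clear of the fence (upper edge of the block near row 150, fence face near row 87). Next I'll measure fence and block directions from this image.

```bash
cat > ang.py <<'E'
from h import *
def meas(fn=None,m=None):
    m=m or camera_model('wrist')
    im=capture('wrist') if fn is None else cv2.cvtColor(cv2.imread(fn),cv2.COLOR_BGR2RGB)
    h=cv2.cvtColor(im,cv2.COLOR_RGB2HSV).astype(int); r,g,b=[im[...,i].astype(int) for i in range(3)]
    # yellow bands (bar at x~700): lowest row of yellow = foot/top edge of face
    u=proj('wrist',[700,-50,0],m); 
    t=trace('wrist','fence')[0]; mk=t['mask']; 
    cols=[];rows=[]
    for c in range(int(u[0])-125,int(u[0])+125):
        rr=np.where(mk[:,c])[0]
        if len(rr): cols.append(c);rows.append(rr.max())
    cols=np.array(cols);rows=np.array(rows);p=np.polyfit(cols,rows,1)
    for _ in range(3):
        k=abs(rows-np.polyval(p,cols))<2; p=np.polyfit(cols[k],rows[k],1)
    a=ray('wrist',[u[0]-120,np.polyval(p,u[0]-120)+.5],0,m); c=ray('wrist',[u[0]+120,np.polyval(p,u[0]+120)+.5],0,m)
    print('fence foot',a,c,'yaw deg',np.degrees(np.arctan2(-(a-c)[0],(a-c)[1])),k.sum())
    ym=(h[...,0]>20)&(h[...,0]<35)&(h[...,1]>180)&(h[...,2]>120); ym[int(u[1])+10:]=0
    n,l,st,ce=cv2.connectedComponentsWithStats(ym.astype(np.uint8))
    for i in range(1,n):
        if st[i,4]>30: print('yellow',ray('wrist',[ce[i,0],st[i,1]+st[i,3]/2],35,m))
    c0=proj('wrist',[595,-54,34],m)
    w=((h[...,1]<50)&(h[...,2]>150)).astype(np.uint8); w=cv2.morphologyEx(w,cv2.MORPH_CLOSE,np.ones((9,9)))
    cs,_=cv2.findContours(w,cv2.RETR_EXTERNAL,cv2.CHAIN_APPROX_NONE)
    cs=[q for q in cs if cv2.contourArea(q)>2000 and 60<q[:,0,0].mean()<500]
    for q in cs:
        P=np.array([ray('wrist',x,34,m) for x in q[:,0].astype(float)],np.float32)
        (ce,sz,an)=cv2.minAreaRect(P); bx=cv2.boxPoints((ce,sz,an)); print('block',ce,sz,an,bx[np.argsort(bx[:,0])].round(1).tolist())
if __name__=='__main__': meas()
E
python3 ang.py
```

```text
fence foot [702.154  84.578] [ 703.25  -184.477] yaw deg 0.23338281654140663 250
yellow [714.184  53.641]
yellow [ 715.699 -159.621]
block (595.5924072265625, -54.810367584228516) (85.89464569091797, 119.243408203125) 3.7847461700439453 [[548.7999877929688, 1.7999999523162842], [556.7000122070312, -117.0999984741211], [634.5, 7.5], [642.4000244140625, -111.5]]
```

The fence runs at 0.2° and its bands are centred on y ≈ -53, with the face at x ≈ 702. The block is at (595.6,-54.8), about 3.5° off. I'll go behind it with spread fingers for a square two-finger push.

Call:
step_arm(commands="0.7 -3 0.4 1 0 0 0;0.7 -6 0.8 4 0 0 0;0.7 -9 1.2 7 0 0 0;0.7 -10 1.2 10 0 0 0;0.7 -10 1.2 14 0 0 0;0.7 -10 1.2 17.5 0 0 0;0.7 -10 1.2 20.5 0 0 0;0.7 -10 1.2 23 0 0 0;0.7 -10 1.2 25 0 0 0;0.7 -10 1.2 26 0 0 0;0.7 -10 1.2 26 0 0 0;0.7 -10 1.2 26 0 0 0")

```text
time_s: 14.37
eef_pos: [512.6, -53.5, 18.8]
ee_rot: [0.0, 1.0, 0.001, 0.0]
force: [0.5, -0.1, 0.3]
grip_width: 0.697
grip_force: 0.0
```

Call:
step_arm(commands="0.7 0.4 0 -0.3 0 0 0;0.7 0.8 0 -0.4 0 0 0;0.7 1.2 0 -0.4 0 0 0;0.7 1.6 0 -0.4 0 0 0;0.7 1.9 0 -0.4 0 0 0;0.7 2.1 0 -0.4 0 0 0;0.7 2.3 0 -0.4 0 0 0;0.7 2.5 0 -0.4 0 0 0;0.7 2.65 0 -0.4 0 0 0;0.7 2.8 0 -0.4 0 0 0;0.7 2.95 0 -0.4 0 0 0;0.7 3.1 0 -0.4 0 0 0;0.7 3.25 0 -0.4 0 0 0;0.7 3.4 0 -0.4 0 0 0;0.7 3.55 0 -0.4 0 0 0;0.7 3.7 0 -0.4 0 0 0;0.7 3.85 0 -0.4 0 0 0;0.7 4 0 -0.4 0 0 0;0.7 4.1 0 -0.4 0 0 0;0.7 4.1 0 -0.4 0 0 0")

```text
time_s: 16.03
eef_pos: [552.3, -53.1, 21.9]
ee_rot: [-0.0, 1.0, 0.001, -0.001]
force: [-4.7, 0.5, 2.4]
grip_width: 0.698
grip_force: 2.4
```

Run:
```python
from h import *
im=look(); save('w3',im); save('top3',cv2.resize(capture('top')[150:270,220:380],(800,600),interpolation=cv2.INTER_CUBIC))
```

```text
t 16.0333 tcp [552.332 -53.082  21.938] F [-4.664  0.546  2.364]
top
block_a1 0.69 [646.799  -7.188]
block_center 0.76 [605.115 -55.464]
block_center 0.52 [588.867 -63.327]
fence 0.96 [688.646 -49.876]
wrist
block_a1 0.9 [ 653.399 -117.341]
block_a1 0.66 [653.615   2.882]
block_a1 0.61 [611.738 -56.265]
block_b1 0.94 [563.369   1.118]
block_b1 0.82 [ 566.475 -117.532]
block_center 0.72 [609.569 -56.999]
```

View pics/w3.png

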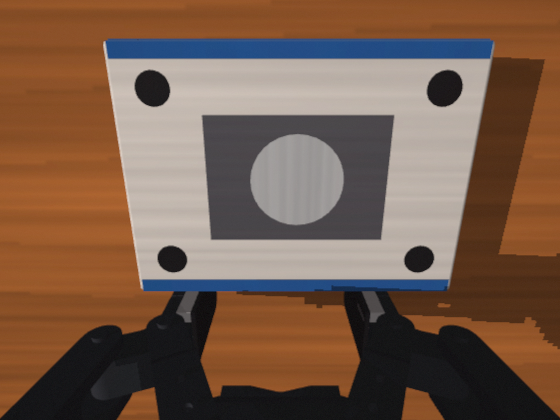

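Both fingers are on the near blue side. The front edge is at x = 653.4 and 653.6 across its length, so it is square and about 48 mm clear of the fence. Now a gentle push up.

Call:
step_arm(commands="0.7 0.15 0 0 0 0 0;0.7 0.35 0 0 0 0 0;0.7 0.6 0 0 0 0 0;0.7 0.85 0 0 0 0 0;0.7 1.1 0 0 0 0 0;0.7 1.35 0 0 0 0 0;0.7 1.6 0 0 0 0 0;0.7 1.85 0 0 0 0 0;0.7 2.1 0 0 0 0 0;0.7 2.35 0 0 0 0 0;0.7 2.6 0 0 0 0 0;0.7 2.85 0 0 0 0 0;0.7 3.1 0 0 0 0 0;0.7 3.35 0 0 0 0 0;0.7 3.6 0 0 0 0 0;0.7 3.8 0 0 0 0 0;0.7 4 0 0 0 0 0;0.7 4.15 0 0 0 0 0;0.7 4.2 0 0 0 0 0;0.7 4.2 0 0 0 0 0")

```text
time_s: 18.25
eef_pos: [594.5, -53.1, 22.0]
ee_rot: [-0.0, 1.0, 0.001, -0.001]
force: [-4.2, 0.6, 2.7]
grip_width: 0.7
grip_force: 2.5
```

Run:
```python
from h import *
im=look(); save('w4',im)
```

```text
t 18.25 tcp [594.466 -53.068  21.966] F [-4.18   0.642  2.656]
top
block_a1 0.69 [ 700.765 -124.869]
block_center 0.67 [651.483 -68.92 ]
fence 0.72 [698.521 -53.069]
wrist
block_a1 0.83 [695.531   2.497]
block_a1 0.74 [ 695.185 -117.646]
block_a1 0.42 [653.863 -56.316]
block_b1 0.7 [ 606.786 -117.609]
block_b1 0.65 [605.748   2.117]
block_center 0.79 [651.693 -56.621]
fence 0.73 [700.811 -52.811]
```

View pics/w4.png

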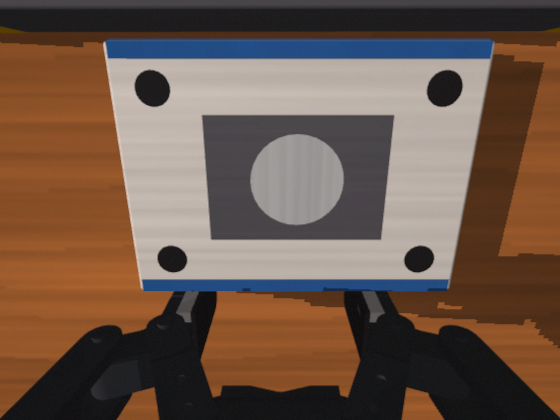

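The block is square, with a gap of about 6 mm left below the fence (row 30–40). I'll creep in.

Call:
step_arm(commands="0.7 0.1 0 0 0 0 0;0.7 0.2 0 0 0 0 0;0.7 0.3 0 0 0 0 0;0.7 0.4 0 0 0 0 0;0.7 0.45 0 0 0 0 0;0.7 0.5 0 0 0 0 0;0.7 0.55 0 0 0 0 0;0.7 0.6 0 0 0 0 0;0.7 0.6 0 0 0 0 0")

```text
time_s: 19.5
eef_pos: [600.5, -53.0, 21.9]
ee_rot: [-0.0, 1.0, 0.001, -0.001]
force: [-4.8, 0.2, 1.5]
grip_width: 0.699
grip_force: 2.6
```

Call:
step_arm(commands="0.7 0.05 0 0 0 0 0;0.7 0.1 0 0 0 0 0;0.7 0.1 0 0 0 0 0")

```text
time_s: 19.75
eef_pos: [601.3, -53.0, 21.9]
ee_rot: [-0.0, 1.0, 0.001, -0.001]
force: [-5.2, -0.1, 2.2]
grip_width: 0.703
grip_force: 3.1
```

Call:
step_arm(commands="0.7 0.05 0 0 0 0 0;0.7 0.1 0 0 0 0 0;0.7 0.1 0 0 0 0 0")

```text
time_s: 20.0
eef_pos: [601.4, -53.0, 22.0]
ee_rot: [-0.0, 1.0, 0.002, -0.003]
force: [-11.7, -0.9, 7.6]
grip_width: 0.7
grip_force: 6.3
```

Call:
step_arm(commands="0.7 0.05 0 0 0 0 0;0.7 0.1 0 0 0 0 0;0.7 0.1 0 0 0 0 0")

```text
time_s: 20.25
eef_pos: [601.4, -53.0, 21.9]
ee_rot: [-0.0, 1.0, 0.002, -0.004]
force: [-17.6, -1.2, 11.4]
grip_width: 0.704
grip_force: 9.4
```

Run:
```python
from h import *
im=look(); save('w5',cv2.resize(im[0:80,60:540],(800,160),interpolation=cv2.INTER_CUBIC))
```

```text
t 20.25 tcp [601.425 -53.044  21.945] F [-17.554  -1.241  11.355]
top
block_a1 0.67 [ 703.574 -114.945]
block_center 0.53 [658.825 -59.164]
fence 0.76 [710.062 -56.965]
wrist
block_a1 0.65 [ 702.575 -117.582]
block_a1 0.6 [701.62    1.968]
block_b1 0.66 [613.266   2.69 ]
block_b1 0.56 [ 613.887 -117.151]
block_b1 0.31 [ 702.635 -116.913]
block_center 0.89 [658.776 -56.542]
fence 0.68 [701.21  -53.941]
fence 0.42 [603.711   9.585]
```

View pics/w5.png

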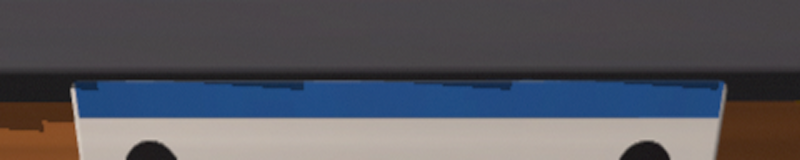

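The blue side lies against the fence across its whole width and the contact force rose evenly. I'll back straight off, then up, and check.

Call:
step_arm(commands="0.7 -0.1 0 0 0 0 0;0.7 -0.2 0 0 0 0 0;0.7 -0.4 0 0 0 0 0;0.7 -0.8 0 0 0 0 0;0.7 -1.5 0 0 0 0 0;0.7 -2.5 0 0 0 0 0;0.7 -4 0 0 0 0 0;0.7 -5 0 -1 0 0 0;0.7 -5 0 -4 0 0 0;0.7 -5 0 -8 0 0 0;0.7 -5 0 -12 0 0 0;0.7 -4 0 -16 0 0 0;0.7 -2 0 -19 0 0 0;0.7 0 0 -22 0 0 0;0.7 1 0 -25 0 0 0;0.7 1.5 0 -26 0 0 0;0.7 1.5 0 -26 0 0 0;0.7 1.5 0 -26 0 0 0")

```text
time_s: 22.25
eef_pos: [618.9, -53.1, 281.6]
ee_rot: [-0.0, 1.0, 0.001, -0.0]
force: [-1.0, 0.8, -0.8]
grip_width: 0.698
grip_force: 0.0
```

Run:
```python
from h import *
from ang import meas
im=look(); save('w6',im); meas()
```

```text
t 22.25 tcp [618.866 -53.111 281.61 ] F [-0.955  0.821 -0.821]
top
block_b1 0.69 [ 604.991 -112.094]
block_b1 0.67 [620.524   7.474]
block_center 0.62 [648.595 -66.912]
fence 0.34 [662.597 -66.093]
wrist
block_a1 0.79 [703.776   0.022]
block_a1 0.68 [ 706.64  -117.491]
block_b1 0.9 [612.847   1.482]
block_b1 0.75 [ 615.088 -119.939]
block_center 0.56 [660.055 -54.981]
fence 0.58 [700.661 -50.687]
fence foot [701.856  86.686] [ 702.41 -186.7 ] yaw deg 0.11602844465042594 250
yellow [714.085  53.843]
yellow [ 715.136 -159.447]
block (658.03955078125, -57.207515716552734) (85.62635803222656, 119.34456634521484) 0.31179115176200867 [[614.9000244140625, 2.200000047683716], [615.5999755859375, -117.0999984741211], [700.5, 2.700000047683716], [701.2000122070312, -116.5999984741211]]
```

View pics/w6.png

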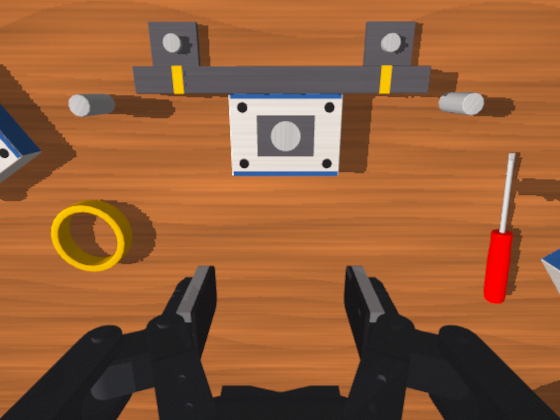

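The picture shows the block flush on the fence (columns 229–342, row 95), between the yellow marks at columns 178 and 386. The block and fence directions agree to about 0.2°, and the pins, tape and driver haven't moved. Handing in.

```bash
python3 -c "
from rig import *
print(finish_job())"
```

```text
the job is handed in; nothing more can be done
None
```

The die block lies flush along the fence with a blue side to it, between the two yellow marks, untouched by the robot; I handed the job in at about 23 s.

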